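Strap down a spring force gauge and hold it at its set mark

TASK

Load the spring force gauge for its creep check. First press both hinged straps of the bench cradle down over the barrel until each one snaps shut; only then draw the rod out by its yellow knob, against the spring, until the green pointer stands in line with the red marker clip. Finish while still holding the rod steady at that mark (do not let go), with the gauge still strapped in, the marker clip left where it is set and the other things on the bench not disturbed.

Things in the scene. Friction and masses are not known exactly. Their poses are not given: they have to be found in the camera images.
- cradle: Fixed bench cradle: base plate 186 x 100 mm, 12 mm high, two grey saddles at its x = -60 (rear) and +60 mm (front, by the knob), an end stop 58 mm high at x = -92. Origin on the worktop under the barrel's middle; x axis along the barrel, the way the rod is drawn out (roughly to the robot's right); y to the hinge side, away from the robot; z up.
- strap_front (a joint): Opening of the front strap, rad: 0 shut, starts 0.5 to 0.95, limit 1.3. A stiff hinge leaves it where it is put. From about 0.19 rad its ridge rides over a sprung ball: about 5 N down on the tab; below 0.05 it snaps to 0 and stays; between it stops where left. Shut: under 0.03.
- strap_rear (a joint): Opening of the rear strap, rad; the same kind of strap over the rear saddle.
- hinge_front (a point): Middle of the front strap's hinge pin, which runs along the cradle's x axis; cradle frame x +60, y +26, z 72 mm. The strap is a steel bar 18 mm wide that reaches from here across the barrel, 72 mm to the end of its blue thumb tab; shut, it lies level with its top 75 to 76 mm above the worktop.
- hinge_rear (a point): Middle of the rear strap's hinge pin; cradle frame x -60, y +26, z 72 mm.
- tab_front (a point): Middle of the top face of the front strap's blue thumb tab (18 x 16 mm), the place to press. Shut: cradle frame x +60, y -36, z 76 mm. Opened by a it lies at y = 26 - 62 cos a + 4 sin a, z = 72 + 62 sin a + 4 cos a (mm).
- tab_rear (a point): The same point on the rear strap's thumb tab (shut: cradle frame x -60, y -36, z 76 mm).
- force_gauge_mid (a point): Middle of the force gauge's barrel: white square tube 28 x 28 mm, 170 mm long, 38 mm black flange at its rear end, lying loose (1 to 2 mm play) in the saddles, 55 mm above the worktop, axis along the cradle's x. The flange bears on the rear saddle when the rod is pulled; the straps keep the gauge from lifting out. About 0.2 kg. x axis: the way the rod comes out.
- gauge_rod (a joint): How far the rod is drawn out, m: 0 at rest, stop at 0.072. An inner spring pulls it back: 2.2 N at rest and 110 N/m more as it comes out (6 to 9 N at the mark); let go, it returns to 0.
- rod_knob (a point): Middle of the yellow round knob on the rod, the place to grip: 22 mm in diameter, 32 mm long along the barrel's axis; its outer end has a rim 29 mm in diameter that begins 16 mm beyond this point, then a wire eye out to 40 mm. At rest 111 mm from the barrel's middle along x, 55 mm above bare worktop; the barrel ends 26 mm behind it.
- pointer (a point): Top of the green pointer tongue (2.4 mm thick) on the rod, standing up through the slot in the barrel's top; 147 mm behind the knob's middle, moves with the rod.
- marker (a point): Middle of the open top of the red marker clip (5 mm wide along the barrel) clamped round the barrel, at the pointer's height; set 35 to 60 mm ahead (along x) of the resting pointer, which passes through the gap in its top. x axis along the barrel.
- timer: White lab timer lying on its back, 66 x 60 x 18 mm; origin at its underside. Bystander.
- lab_notebook: Green notebook, 210 x 153 x 16 mm; origin at its underside. Bystander.
- marker_pen: Red and white marker pen lying down, 135 mm long, 17 mm thick; origin at its underside. Bystander.
- petri_dish: Round glass petri dish, 94 mm across, 18 mm high; origin at its underside. Bystander.
- spatula: Steel spatula lying near the front edge, 176 mm long along its y axis, 8 mm high; origin at its underside. Bystander.

How it is judged:
By the outcome, as a careful person would: the job done as asked, in the order asked, and still so for the second after the job is handed in, while the arm keeps its last pose, push and grip.
It also fails if it takes over 58 s, if anything falls off the work surface, if the arm or the gripper's body presses on something with over 40 N, if the wrist force passes 120 N, or if a joint passes its speed limit or range.

ROBOT

A 6-joint arm with a two-finger parallel gripper is mounted at the origin on a cart in front of the work surface, level with it; the furniture and walls round the work are solid. World frame = base frame: x ahead of the robot, y to its left, z up, the work surface at z = 0. Lengths are in m, angles in rad, forces in N, time in s.
With the tool pointing down it reaches from about 0.3 to 0.875 m from the base axis. Payload 6.4 kg.
Tool frame: the origin (TCP) lies on the centre line of the jaws, within the pads' length; the fingertips stand 11 mm ahead of it and the grasp point (between the pads) lies 8 mm behind it (ctrl.tcp_to_tips is the distance from the TCP to the fingertips, in m); z points along the fingers, x is the direction in which the jaws open and shut, and the axes are right-handed (so a half turn about z gives the same grasp; the last joint's range is limited). The gripper opens to 88 mm and grips with 3 to 60 N. Pads are 18 mm wide; open, the fingers measure 123 mm over their backs; the gripper's body (75 mm by 187 mm) begins 45 mm behind the grasp point.
Start: joints at [1.119, 0.181, 1.607, -0, 1.354, -0.206], TCP at [0.14, 0.558, 0.25] pointing down, gripper open.
Joint ranges: [-2.99, 2.99], [-0.89, 2.07], [0.3, 2.58], [-1.14, 4.28], [0, 2.63], [-3.12, 3.12]. Speed limits (rad/s): [2.57, 2.57, 3.01, 3.14, 3.14, 3.14].

INTERFACE

Orientations are given as a rotation vector (axis times angle).
In Python, from plant import ctrl gives the robot as it stands.
- The arm moves only by the tool move_arm, never from a script. Its argument "plan" is a list that holds one entry, the list of rows, each a list of 7 numbers: the shift along the tool's x, y, z in cm, then the turn, a rotation vector about the tool's x, y, z in degrees, then the opening, from 0 (shut) to 1 (fully open). In form: [[[tx, ty, tz, rx, ry, rz, hand], ...]]. A call has 1 to 10 rows; each row shifts and turns the commanded pose from where the row before left it, along the tool's axes as they then stand; what a row does not reach is not made up. A row lasts 1/8 s, in which the tool goes at most 62.5 mm and 10.7 degrees, less where a joint would pass 70% of its speed; a pose out of reach is approached as far as the arm can. A call is refused whole if a number of a shift passes 6.25 or a number of a turn 10.7, either way. A call with a gripper value outside its range is refused whole. The fingers move at their own pace and stop on an object; "newtons" is the grip in N (left out, the last holds). Time passes only in rows, so rows that do not move let the fingers close. It gives the time, the measured TCP pose, the force and the opening at its end, in the units of the state.
- ctrl.state(): the state, without advancing time (a new reading comes with each control period).
- ctrl.get_image(name): name is "scene" or "top"; returns (picture, depth): 420x560x3 uint8, red, green, blue; 420x560 float32, m along the optical axis (not along the pixel's ray), 0 where there is no reading.
- ctrl.camera_model(name): a dict with "camera_matrix" (3x3 intrinsics, pixels), "xyz" and "attitude" of the camera in the world. Camera axes: x right, y down, z forward; pixel columns grow to the right and rows downward; lengths in m; the calibration is good to about 2 mm. A picture is of the moment at which its call begins. camera_model takes no time and is no camera call.
- ctrl.finish_job(): hands the job in, once; it reports no verdict.
The state is a dict: "t": time; "joint_positions": joint angles; "qvel": joint speeds; "joint_torque": joint torques, N m; "tcp_pos": TCP position; "tcp_rot": TCP orientation; "ft_force": force on the tool from outside, world axes, zero at the start; "wrist_torque": the same for the moment, N m; "width": finger opening in m.
Only numpy, scipy, OpenCV 4.12 (cv2) and the standard library are available. Lean on these libraries where they do the work, as an engineer would, in place of code of your own. Each camera call takes 0.05 s, during which the arm holds its last target.

## Working session

There is one attempt and no reset: what is moved stays moved. The work goes in short steps, Python scripts to look and compute and a tool call to move; the robot and the scene stay as the last step left them, time stands still between calls to the robot, and variables do not carry over. Pictures are saved under pics/ and viewed, and the job is handed in when it is done.

Besides the shell and the picture viewer there is one more tool, called by a JSON object that holds its "fn" and its "kwargs", one argument or row to a line. move_arm: Moves the arm, as the interface text tells. Its arguments: {"type":"object","properties":{"plan":{"type":"array","items":{"type":"array","items":{"type":"array","items":{"type":"number"}}}},"newtons":{"type":"number"}},"required":["plan"]}

```bash
ls; mkdir -p pics
python3 - <<'E'
from plant import ctrl
import cv2,numpy as np
for n in("scene","top"):
    im,d=ctrl.get_image(n); cv2.imwrite(f"pics/{n}0.png",im[:,:,::-1]); np.save(f"pics/{n}0.npy",d)
    print(n,ctrl.camera_model(n))
s=ctrl.state();print(s,ctrl.tcp_to_tips)
E
```

```text
pics
scene {'camera_matrix': array([[404.82248876,   0.        , 276.46927181],
       [  0.        , 404.82248876, 207.78576382],
       [  0.        ,   0.        ,   1.        ]]), 'xyz': array([-0.07932971, -0.50072951,  0.85336409]), 'attitude': array([-2.12391847,  1.2499762 , -0.47173256])}
top {'camera_matrix': array([[458.70266855,   0.        , 266.29548539],
       [  0.        , 458.70266855, 209.27679588],
       [  0.        ,   0.        ,   1.        ]]), 'xyz': array([ 0.38594512, -0.13472267,  1.16702589]), 'attitude': array([-2.16357938,  2.17960934, -0.1150395 ])}
{'t': 0.1, 'joint_positions': array([ 1.11870089e+00,  1.81480049e-01,  1.60788958e+00, -3.12533919e-06,
        1.35380636e+00, -2.06282771e-01]), 'qvel': array([-0.00034844, -0.0028351 , -0.00290056,  0.00073753,  0.00269487,
       -0.00118914]), 'joint_torque': array([ 4.48131468e-04, -4.34819841e+01, -3.42695332e+01,  7.03086331e-02,
        3.40175454e-02, -7.78742856e-05]), 'tcp_pos': array([0.13969143, 0.55729758, 0.24890165]), 'tcp_rot': array([ 2.47647300e+00,  1.93191134e+00, -2.23013267e-03]), 'ft_force': array([0.58189511, 0.0528674 , 1.40217427]), 'wrist_torque': array([ 0.01559423,  0.00238056, -0.00217456]), 'width': 0.08821574945594785} 0.011
```

View pics/scene0.png

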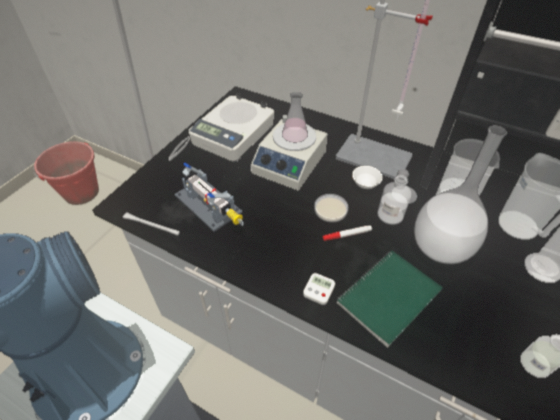

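View pics/top0.png

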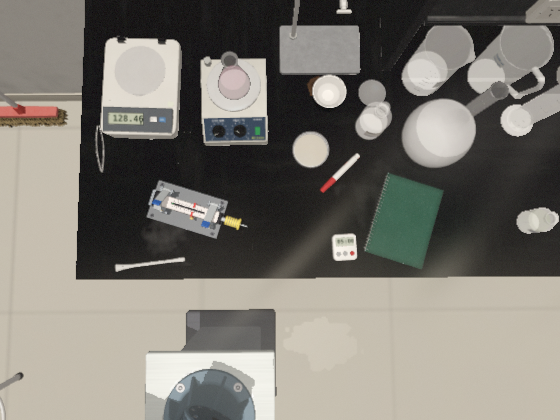

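Run:
```python
import cv2
im=cv2.imread("pics/top0.png")[170:250,140:256]; cv2.imwrite("pics/top0c.png",cv2.resize(im,None,fx=6.8,fy=6.8,interpolation=cv2.INTER_CUBIC))
im=cv2.imread("pics/scene0.png")[155:235,165:255]; cv2.imwrite("pics/scene0c.png",cv2.resize(im,None,fx=7,fy=7,interpolation=cv2.INTER_CUBIC))
```

```text
(no output)
```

View pics/top0c.png

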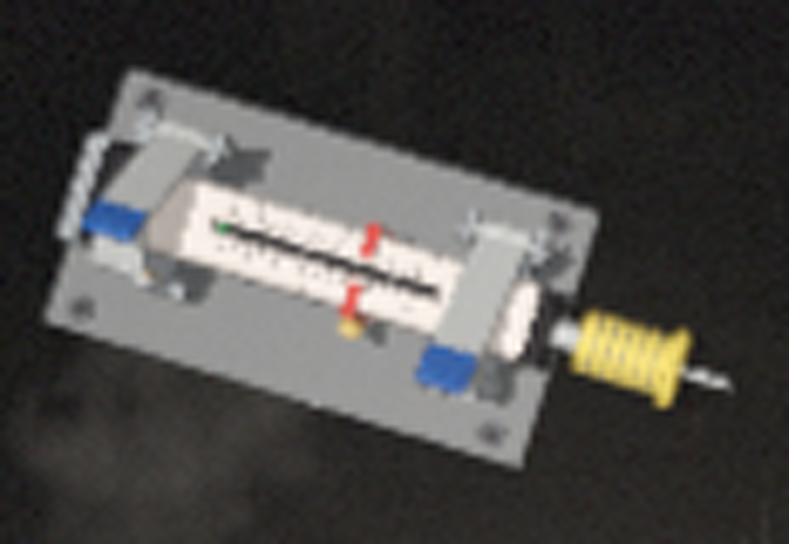

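View pics/scene0c.png

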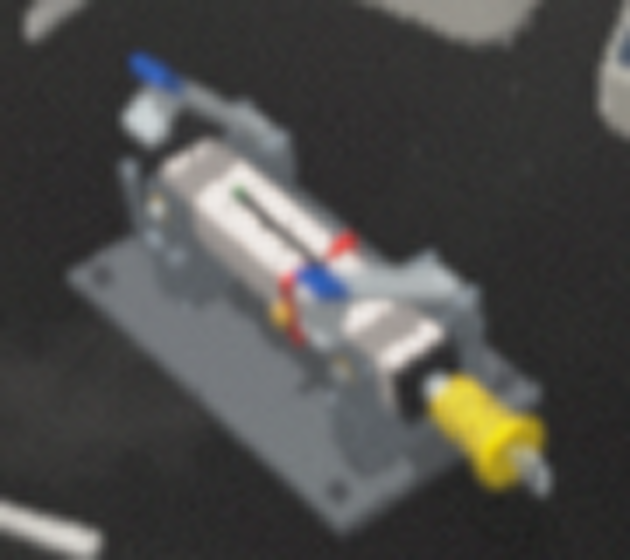

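```bash
cat > h.py <<'E'
import numpy as np,cv2
from scipy.spatial.transform import Rotation as R
from scipy.optimize import least_squares
from plant import ctrl
def proj(n,P):
    c=ctrl.camera_model(n);r=R.from_rotvec(c["attitude"]).as_matrix()
    q=(np.asarray(P)-c["xyz"])@r; K=c["camera_matrix"]
    return q[...,:2]/q[...,2:]*K[0,0]+K[:2,2]
def C(p,x,y,yaw):
    p=np.atleast_2d(p)/1000.;c,s=np.cos(yaw),np.sin(yaw)
    return np.c_[x+c*p[:,0]-s*p[:,1],y+s*p[:,0]+c*p[:,1],p[:,2]]
def tab(xx,a): return [xx,26-62*np.cos(a)+4*np.sin(a),72+62*np.sin(a)+4*np.cos(a)]
def unc(uv,s,o): return (np.array(uv)+.5)/s-.5+np.array(o)
E
cat > fit.py <<'E'
from h import *
t=unc([(132,68),(598,212),(522,467),(47,322),(632,345),(113,222),(446,368)],6.8,(140,170))
s=unc([(342,532),(70,275),(545,390),(478,422),(155,72),(322,283)],7,(165,155))
def mod(v):
    x,y,w,af,ar=v
    T=C([[-93,50,12],[93,50,12],[93,-50,12],[-93,-50,12],[111,0,55],tab(-60,ar),tab(60,af)],x,y,w)
    S=C([[93,-50,12],[-93,-50,12],[93,50,12],[111,0,55],tab(-60,ar),tab(60,af)],x,y,w)
    return T,S
def f(v):
    T,S=mod(v); return np.r_[(proj("top",T)-t).ravel(),(proj("scene",S)-s).ravel()]
r=least_squares(f,[.4,.05,-1.8,.7,.7]); print(r.x); print(f(r.x).reshape(-1,2).round(2))
print("knob",C([[111,0,55],[111-147,0,76]],*r.x[:3]),"tabs",C([tab(60,r.x[3]),tab(-60,r.x[4]),tab(60,0),tab(-60,0)],*r.x[:3]))
E
python3 fit.py
```

```text
[ 0.5050338   0.05463106 -1.86843754  0.51009299  0.86317445]
[[ 1.24  0.42]
 [ 2.6   0.04]
 [ 2.09  0.39]
 [ 1.51  0.59]
 [-2.68  0.05]
 [-1.31 -0.72]
 [-1.33 -0.52]
 [ 0.97 -0.47]
 [ 0.18  0.23]
 [ 0.46  0.33]
 [-1.11 -1.54]
 [-0.84  0.09]
 [-1.15 -0.14]]
knob [[ 0.47248128 -0.05148837  0.055     ]
 [ 0.51559137  0.08904817  0.076     ]] tabs [[0.46243351 0.00493937 0.10576282]
 [0.51186281 0.11529571 0.12171453]
 [0.45302073 0.00782678 0.076     ]
 [0.48821264 0.12255049 0.076     ]]
```

```bash
sed -i 's/x,y,w,af,ar=v/x,y,w,af,ar,o,k=v/; s/\[-93,/[o-93,/g; s/\[93,/[o+93,/g; s/\[111,0,55\]/[111+k,0,55]/g; s/.7,.7\]/.7,.7,0,0]/' fit.py; python3 fit.py
python3 - <<'E'
from h import *
for n in("top","scene"):
    d=np.load(f"pics/{n}0.npy");c=ctrl.camera_model(n);K=c["camera_matrix"];r=R.from_rotvec(c["attitude"]).as_matrix()
    v,u=np.mgrid[:420,:560];P=np.stack([(u-K[0,2])/K[0,0]*d,(v-K[1,2])/K[1,1]*d,d],-1)@r.T+c["xyz"];np.save(f"pics/P{n}.npy",P)
P=np.load("pics/Ptop.npy")
for z in (.055,):
    for v in range(176,246,2): print(v,' '.join("%3d"%round(1000*P[v,u,2]) for u in range(146,252,3)))
E
```

```text
[ 0.50377843  0.05149164 -1.86980124  0.53288075  0.8734765  -7.13794601
  2.72052481]
[[-0.16  0.06]
 [ 1.16 -0.23]
 [ 0.58  0.1 ]
 [ 0.05  0.21]
 [-0.33  0.93]
 [ 0.09 -0.45]
 [ 0.04 -0.32]
 [-0.03 -1.19]
 [-0.62 -0.43]
 [-0.51 -0.31]
 [ 0.25 -0.19]
 [-0.04  0.52]
 [-0.29  0.14]]
176  -3  -4  -1  -2   2  -1  -3   1  -3   0  -2  -6  -4   0   1   1  -5  -1  -2   1  -1  -2   0  -6   2   1  -2   0  -2   1   5  -1   2   1  -5   1
178  -1   2  -2   0  -5   0  -1  -1   1   2  -5   2   0  -6  -3  -2  -2   1  -1   0   0   1   2   0  -3   2   1  -2   3  -4   3   3  -1   3   2  -2
180   3  -2   2   4  -3   2  -1   0   1  -1   2   2   0  -3  -2   1  -3  -1   1   1  -2  -3  -2  -1   0  -4   1  -2   1   2  -1   0   1   1   0  -1
182  -1   2   0  -2  12  15  11   1   0  -2   3   0   3  -2   1  -3  -1  -2   0  -2  -1  -4  -1   0   0   0   1  -2  -3   0  -1   2   1 1167  -1  -1
184  -1   1   1   2   6  15   9  10  14   1   2   5   1  -2   3  -2  -2  -1  -1   1  -1   5  -1   1  -4  -2   0  -4  -2   0  -1  -1  -4   0  -1  -1
186  -2   0  -2   3  10  74  13  15   9  10  13  11   1  -1   2  -1   2   0 
[... 3934 characters left out ...]
3   3   1   0   2   2   3   4   0   1   0   1   1   0  -1  -3   0   0  -2  -4   3  -1   2  -4   0   0  -1   3   0   2   1  -1  -6  -1   0
242   2  -2   0  -1   3   0   1  -3   1   0  -1   0   0   0   3   2  -1  -1  -1  -3   0   2  -2  -1  -1  -1  -4  -3   1  -1   1   0   1  -2  -1   4
244  -1   1  -4   1   1   3  -1   2   2  -3  -1  -3  -3   1   0   0   4   0  -1  -2  -2   0   2  -2   0   0   1   1   0   1   4   4   6  -5  -2  -4Traceback (most recent call last):
  File "fit.py", line 12, in <module>
    print("knob",C([[111+k,0,55],[111-147,0,76]],*r.x[:3]),"tabs",C([tab(60,r.x[3]),tab(-60,r.x[4]),tab(60,0),tab(-60,0)],*r.x[:3]))
                         ^
NameError: name 'k' is not defined
```

```bash
cat >> h.py <<'E'
CP=(0.50378,0.05149,-1.8698)
def goal(p_cr,tip=True,yaw=None,s=None):
    "p_cr: cradle-frame mm for fingertips centre; prints tool-axis shift cm"
    s=s or ctrl.state(); Rm=R.from_rotvec(s["tcp_rot"])
    w=C([p_cr],*CP)[0]; w[2]+=.011 if tip else 0
    return Rm.inv().apply(w-s["tcp_pos"])*100
E
python3 - <<'E'
from h import *
s=ctrl.state();print(R.from_rotvec(s["tcp_rot"]).as_matrix().round(3))
P=np.load("pics/Ptop.npy")
for v in (45,70,100,125,132,136,140): print(v,P[v,108:180:12].round(3).tolist())
print("start cradle", (np.array(s["tcp_pos"])-[*CP[:2],0])@R.from_euler('z',CP[2]).as_matrix())
print(goal([-60,-14,175]))
print(proj("top",[[.5,.05,0]]))
E
```

```text
[[ 0.243  0.97  -0.001]
 [ 0.97  -0.243 -0.001]
 [-0.002 -0.    -1.   ]]
45 [[0.914, 0.253, 0.065], [0.917, 0.225, 0.059], [0.914, 0.193, 0.065], [0.914, 0.163, 0.065], [0.914, 0.133, 0.063], [0.914, 0.103, 0.062]]
70 [[0.851, 0.253, 0.06], [0.846, 0.219, 0.072], [0.846, 0.19, 0.07], [0.847, 0.161, 0.068], [0.846, 0.13, 0.071], [0.851, 0.103, 0.059]]
100 [[0.773, 0.25, 0.061], [0.774, 0.221, 0.058], [0.773, 0.191, 0.062], [0.772, 0.16, 0.064], [0.773, 0.131, 0.061], [0.773, 0.102, 0.06]]
125 [[0.708, 0.247, 0.066], [0.709, 0.218, 0.064], [0.709, 0.188, 0.064], [0.709, 0.159, 0.064], [0.708, 0.129, 0.064], [0.706, 0.099, 0.07]]
132 [[0.692, 0.248, 0.062], [0.692, 0.218, 0.063], [0.691, 0.188, 0.063], [0.692, 0.16, 0.059], [0.691, 0.129, 0.063], [0.691, 0.1, 0.061]]
136 [[0.698, 0.269, 0.001], [0.689, 0.227, 0.034], [0.687, 0.195, 0.041], [0.686, 0.163, 0.046], [0.685, 0.133, 0.046], [0.683, 0.101, 0.056]]
140 [[0.688, 0.268, 0.001], [0.688, 0.238, -0.002], [0.687, 0.206, 0.002], [0.687, 0.175, 0.0], [0.687, 0.144, 0.001], [0.687, 0.113, -0.002]]
start cradle [-0.3761162  -0.49692896  0.24890165]
[-34.12469775  46.54593853   6.32812348]
[[191.708035   211.55807721]]
```

{"fn": "move_arm", "kwargs": {
  "plan": [
    [[-2.5,3.5,0,0,0,0.3,0],[-2.5,3.5,0,0,0,0.3,0],[-2.5,3.5,0,0,0,0.3,0],[-2.5,3.5,0,0,0,0.3,0],[-2.5,3.5,0,0,0,0.3,0],[-2.5,3.5,0,0,0,0.3,0],[-2.5,3.5,0,0,0,0.3,0],[-2.5,3.5,0,0,0,0.3,0],[-2.5,3.5,0,0,0,0.3,0],[-2.5,3.5,0,0,0,0.3,0]]
  ],
  "newtons": 30
}}

```text
t: 1.35
tcp_pos: [0.4112, 0.2224, 0.2495]
tcp_rot: [-2.527, -1.866, 0.0]
ft_force: [-0.3, 0.4, -0.2]
width: 0.0004
```

```bash
cat > st.py <<'E'
from h import *
import sys
s=ctrl.state(); M=R.from_rotvec(s["tcp_rot"]).as_matrix()
rc=R.from_euler('z',CP[2]).as_matrix()
print("t",s["t"],"tip cradle mm",(1000*((s["tcp_pos"]+M[:,2]*.011-[*CP[:2],0])@rc)).round(1),"F cradle",(s["ft_force"]@rc).round(1),"w",round(s["width"]*1000,1))
print("tool axes in cradle\n",(rc.T@M).round(3))
if len(sys.argv)>1: print(goal([float(a) for a in sys.argv[1:4]]).round(2))
E
python3 st.py -60 -14 165
```

```text
t 1.35 tip cradle mm [-136.  -138.8  238.5] F cradle [-0.3 -0.4 -0.2] w 0.4
tool axes in cradle
 [[-1.    -0.001  0.   ]
 [-0.001  1.    -0.   ]
 [-0.    -0.    -1.   ]]
[-7.61 12.48  7.35]
```

{"fn": "move_arm", "kwargs": {
  "plan": [
    [[-1.9,3.12,1.8,0,0,0,0],[-1.9,3.12,1.8,0,0,0,0],[-1.9,3.12,1.8,0,0,0,0],[-1.9,3.12,1.9,0,0,0,0],[0,0,0,0,0,0,0]]
  ]
}}

```text
t: 1.98
tcp_pos: [0.5075, 0.1126, 0.1748]
tcp_rot: [-2.528, -1.862, 0.005]
ft_force: [-0.9, 0.8, -0.4]
width: 0.0002
```

```bash
python3 st.py -60 -14 135
python3 - <<'E'
from h import *
a,_=ctrl.get_image("scene");b,_=ctrl.get_image("top")
x=cv2.resize(a[130:240,150:270],None,fx=5,fy=5,interpolation=cv2.INTER_CUBIC);y=cv2.resize(b,(700,525))[:,:]
cv2.imwrite("pics/s1.png",x[:,:,::-1]);cv2.imwrite("pics/t1.png",y[:,:,::-1])
E
```

```text
t 1.975 tip cradle mm [-59.5 -14.4 163.8] F cradle [-0.5 -1.1 -0.4] w 0.2
tool axes in cradle
 [[-1.     0.002  0.001]
 [ 0.002  1.    -0.003]
 [-0.001 -0.003 -1.   ]]
[0.05 0.05 2.88]
```

View pics/s1.png

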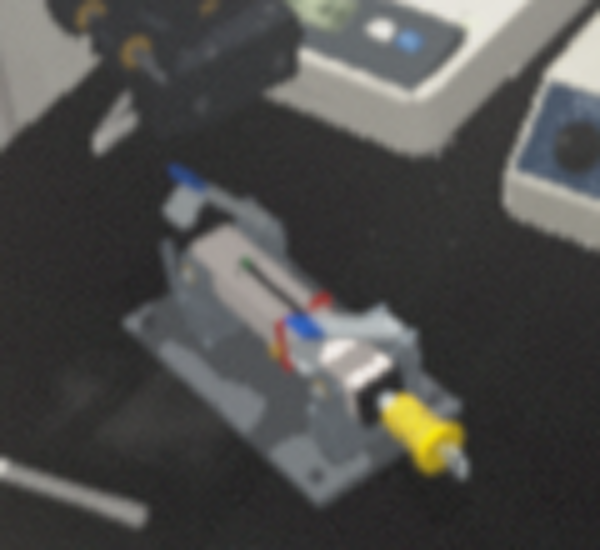

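View pics/t1.png

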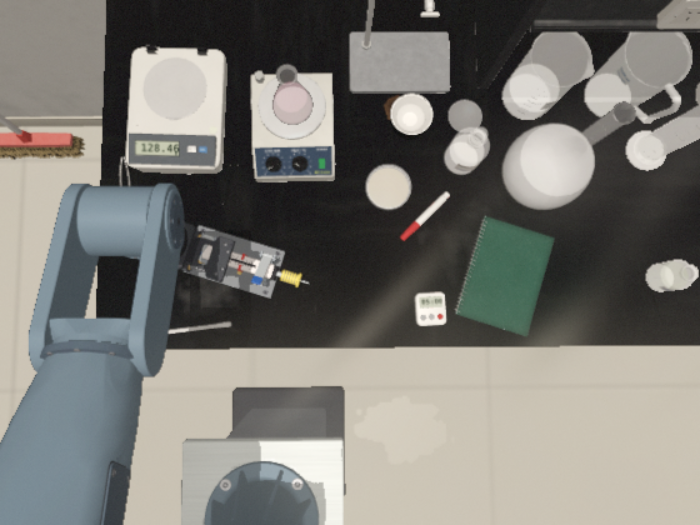

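Run:
```python
from h import *
p=proj("scene",C([[-60,-14,164],[-60,-14,228],tab(-60,.87),tab(60,.53)],*CP));print((p-[150,130])*5)
```

```text
[[164.45381698 119.85912993]
 [141.52903198  21.27626018]
 [183.1436804  177.23762271]
 [301.31359765 325.98057528]]
```

{"fn": "move_arm", "kwargs": {
  "plan": [
    [[0,0,2.5,0,0,0,0],[0,0,1.3,0,0,0,0],[0,0,0.7,0,0,0,0],[0,-0.6,0.7,0,0,0,0],[0,-0.6,0.7,0,0,0,0],[0,-0.5,0.8,0,0,0,0],[0,0,0,0,0,0,0]]
  ]
}}

```text
t: 2.95
tcp_pos: [0.4904, 0.1195, 0.1089]
tcp_rot: [-2.526, -1.867, 0.002]
ft_force: [-0.4, -0.1, -0.2]
width: 0.0002
```

```bash
python3 st.py -60 -36 76
```

```text
t 2.95 tip cradle mm [-61.  -32.8  97.9] F cradle [ 0.3 -0.3 -0.2] w 0.2
tool axes in cradle
 [[-1.    -0.001  0.001]
 [-0.001  1.    -0.002]
 [-0.001 -0.002 -1.   ]]
[-0.1  -0.31  2.19]
```

{"fn": "move_arm", "kwargs": {
  "plan": [
    [[0,-0.1,0.7,0,0,0,0],[0,-0.1,0.5,0,0,0,0],[0,-0.1,0.4,0,0,0,0],[0,0,0.3,0,0,0,0],[0,0,0.2,0,0,0,0],[0,0,0,0,0,0,0]]
  ]
}}

```text
t: 3.7
tcp_pos: [0.4883, 0.1202, 0.0883]
tcp_rot: [-2.526, -1.866, 0.001]
ft_force: [0.4, -0.2, 0.3]
width: 0.0005
```

```bash
python3 st.py -60 -36 76
```

```text
t 3.7 tip cradle mm [-61.  -35.1  77.3] F cradle [0.1 0.5 0.3] w 0.5
tool axes in cradle
 [[-1.    -0.001  0.   ]
 [-0.001  1.    -0.001]
 [-0.    -0.001 -1.   ]]
[-0.1  -0.09  0.13]
```

{"fn": "move_arm", "kwargs": {
  "plan": [
    [[0,0,0.2,0,0,0,0],[0,0,0.1,0,0,0,0],[0,0,0.0,0,0,0,0]]
  ]
}}

```text
t: 4.08
tcp_pos: [0.4887, 0.1203, 0.0866]
tcp_rot: [-2.527, -1.867, 0.0]
ft_force: [-5.0, 0.5, 10.4]
width: 0.0006
```

```bash
python3 st.py -60 -36 76
```

```text
t 4.075 tip cradle mm [-61.3 -34.7  75.6] F cradle [ 1.  -4.9 10.4] w 0.6
tool axes in cradle
 [[-1.    -0.001  0.   ]
 [-0.001  1.    -0.   ]
 [-0.    -0.    -1.   ]]
[-0.13 -0.13 -0.04]
```

{"fn": "move_arm", "kwargs": {
  "plan": [
    [[0,0,-2.5,0,0,0,0],[0,0,-3.0,0,0,0,0],[0,0,-2.0,0,0,0,0],[-4.0,0.3,0,0,0,0,0],[-4.0,0.3,0,0,0,0,0],[-4.0,0.3,0,0,0,0,0],[0,0,0,0,0,0,0]]
  ]
}}

```text
t: 4.95
tcp_pos: [0.4617, 0.001, 0.1608]
tcp_rot: [2.53, 1.862, -0.0]
ft_force: [0.3, 1.3, -0.5]
width: 0.0008
```

```bash
python3 st.py 60 -26 118;  python3 - <<'E'
from h import *
a,_=ctrl.get_image("scene");b,_=ctrl.get_image("top")
x=cv2.resize(a[130:240,150:270],None,fx=5,fy=5,interpolation=cv2.INTER_CUBIC);y=cv2.resize(b[160:250,130:260],None,fx=5,fy=5,interpolation=cv2.INTER_CUBIC)
cv2.imwrite("pics/s2.png",x[:,:,::-1]);cv2.imwrite("pics/t2.png",y[:,:,::-1])
E
```

```text
t 4.95 tip cradle mm [ 60.7 -25.4 149.8] F cradle [-1.3 -0.1 -0.5] w 0.8
tool axes in cradle
 [[-1.     0.003  0.   ]
 [ 0.003  1.     0.   ]
 [-0.     0.    -1.   ]]
[ 0.07 -0.07  3.18]
```

View pics/s2.png

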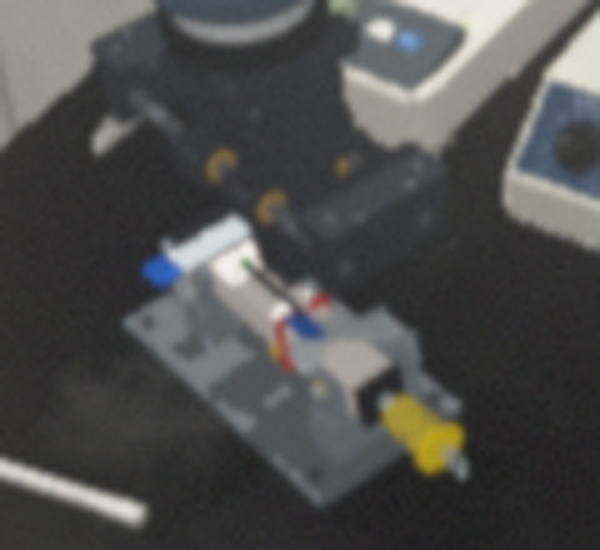

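View pics/t2.png

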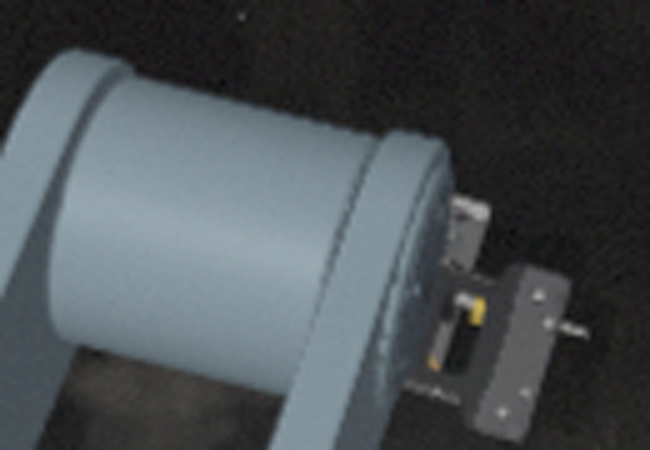

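{"fn": "move_arm", "kwargs": {
  "plan": [
    [[0,0,2.5,0,0,0,0],[0,0,1.2,0,0,0,0],[0,-0.3,0.8,0,0,0,0],[0,-0.3,0.8,0,0,0,0],[0,-0.3,0.8,0,0,0,0],[0,-0.1,0.6,0,0,0,0],[0,0,0.4,0,0,0,0],[0,0,0.4,0,0,0,0],[0,0,0.2,0,0,0,0],[0,0,0,0,0,0,0]]
  ]
}}

```text
t: 6.3
tcp_pos: [0.4525, 0.0058, 0.0856]
tcp_rot: [-2.526, -1.867, 0.001]
ft_force: [-11.1, 3.5, 25.6]
width: 0.0001
```

```bash
python3 st.py 60 -36 76
```

```text
t 6.3 tip cradle mm [ 58.8 -35.6  74.6] F cradle [ -0.1 -11.6  25.6] w 0.1
tool axes in cradle
 [[-1.    -0.001  0.   ]
 [-0.001  1.    -0.001]
 [-0.    -0.001 -1.   ]]
[-0.12 -0.04 -0.14]
```

```bash
python3 -c "
from h import *
print(ctrl.state()['joint_positions'])"
```

```text
[-2.50319527e-01  1.39698097e-01  2.03164448e+00 -3.90706495e-04
  9.71009407e-01 -1.52319590e+00]
```

{"fn": "move_arm", "kwargs": {
  "plan": [
    [[0,0,-2.5,0,0,0,0],[0,0,-5.0,0,0,0,0],[-4.0,0,-4,0,0,0,0],[-5.0,0,-2,0,0,0,1],[-5,0,0,0,0,0,1],[-4,0,0,0,0,0,1],[0,0,0,0,0,0,1]]
  ]
}}

```text
t: 7.18
tcp_pos: [0.3989, -0.1685, 0.2187]
tcp_rot: [2.53, 1.861, -0.0]
ft_force: [0.2, 0.7, -0.7]
width: 0.0385
```

```bash
python3 st.py 60 -36 76;  python3 - <<'E'
from h import *
for i in range(3):
    a,da=ctrl.get_image("scene");b,db=ctrl.get_image("top")
    cv2.imwrite(f"pics/s3_{i}.png",a[:,:,::-1]);cv2.imwrite(f"pics/t3_{i}.png",b[:,:,::-1])
x=cv2.resize(a[130:240,150:270],None,fx=5,fy=5,interpolation=cv2.INTER_CUBIC);y=cv2.resize(b[170:250,140:256],None,fx=6.8,fy=6.8,interpolation=cv2.INTER_CUBIC)
cv2.imwrite("pics/s3.png",x[:,:,::-1]);cv2.imwrite("pics/t3.png",y[:,:,::-1])
E
```

```text
t 7.175 tip cradle mm [241.1 -35.4 207.7] F cradle [-0.7  0.  -0.7] w 38.5
tool axes in cradle
 [[-1.     0.004  0.001]
 [ 0.004  1.     0.   ]
 [-0.001  0.    -1.   ]]
[18.12 -0.13 13.16]
```

View pics/s3.png

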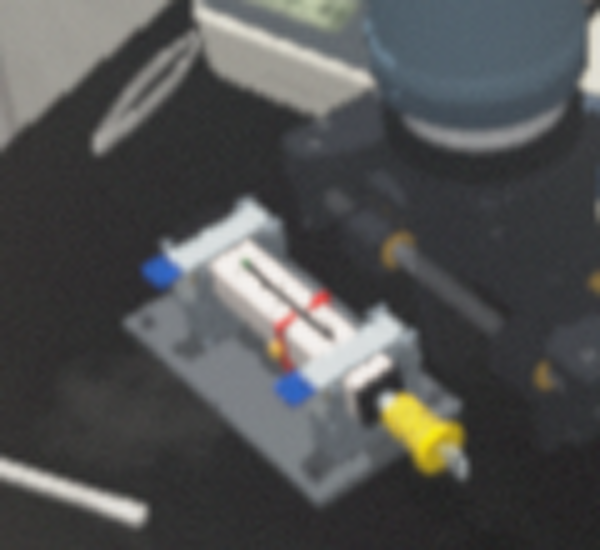

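View pics/t3.png

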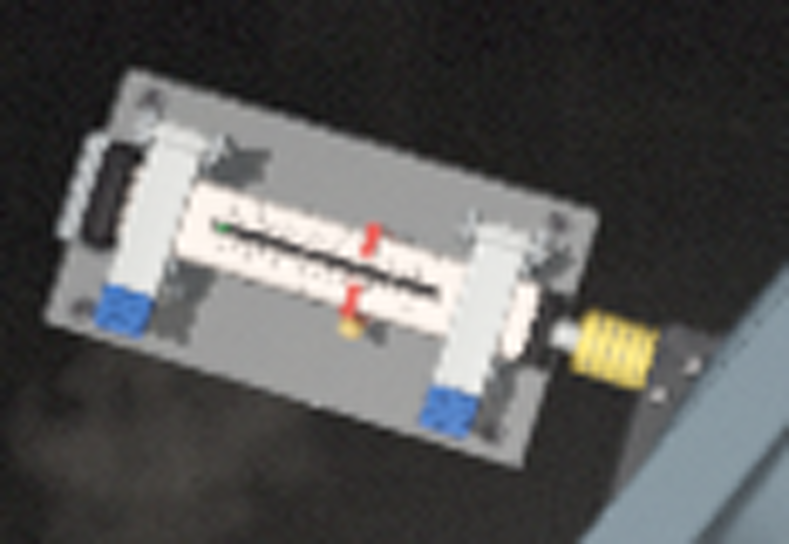

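```bash
cat > mk.py <<'E'
from h import *
import sys
def inv(n,uv,z):
    c=ctrl.camera_model(n);r=R.from_rotvec(c["attitude"]).as_matrix();K=c["camera_matrix"]
    d=r@np.array([(uv[0]-K[0,2])/K[0,0],(uv[1]-K[1,2])/K[1,1],1]); w=c["xyz"]+d*(z-c["xyz"][2])/d[2]
    return (w-[*CP[:2],0])@R.from_euler('z',CP[2]).as_matrix()*1000
def ana(n,fs,zs=(.073,.078)):
    im=np.mean([cv2.imread(f) for f in fs],0); b,g,r=im[...,0],im[...,1],im[...,2]
    c=proj(n,C([[0,0,70]],*CP))[0].astype(int); m=np.zeros(b.shape);m[c[1]-35:c[1]+35,c[0]-45:c[0]+45]=1
    out={}
    for nm,w in(("red",r-np.maximum(g,b)-25),("grn",g-np.maximum(r,b)-6)):
        w=np.clip(w,0,None)*m; bw=(w>0).astype(np.uint8)
        k,L,S,_=cv2.connectedComponentsWithStats(bw)
        for i in range(1,k):
            v,u=np.nonzero(L==i); ww=w[v,u]
            if ww.sum()<15: continue
            uv=[(u*ww).sum()/ww.sum(),(v*ww).sum()/ww.sum()]
            print(n,nm,np.round(uv,2),S[i,4],round(ww.sum()),[inv(n,uv,z)[:2].round(1).tolist() for z in zs])
ana("top",sys.argv[1].split(",")); ana("scene",sys.argv[2].split(","))
E
python3 mk.py pics/t3_0.png,pics/t3_1.png,pics/t3_2.png pics/s3_0.png,pics/s3_1.png,pics/s3_2.png
python3 - <<'E'
from h import *
for n,im,s,o,pts in (("top","",6.8,(140,170),[(124,311),(448,412),(615,350)]),("scene","",5,(150,130),[(160,270),(294,388),(422,433)])):
    p=proj(n,C([[-60,-36,76],[60,-36,76],[111,0,55]],*CP)); print(n,(p-unc(pts,s,o)).round(2))
E
```

```text
top red [194.07 204.82] 18 928 [[16.2, 10.5], [17.1, 10.2]]
top red [191.21 214.06] 22 1008 [[16.4, -12.7], [17.3, -12.9]]
top grn [172.43 203.  ] 2 72 [[-34.8, -0.2], [-33.7, -0.5]]
scene red [213.46 189.53] 18 846 [[20.1, 10.5], [24.4, 7.9]]
scene red [206.27 196.58] 40 1147 [[27.7, -19.6], [32.0, -22.0]]
scene grn [198.73 182.19] 3 27 [[-30.8, -1.3], [-26.2, -3.8]]
top [[-0.29 -1.2 ]
 [ 0.07 -1.61]
 [ 1.1  -0.12]]
scene [[ 0.37 -1.38]
 [ 0.15 -1.78]
 [-1.56 -2.1 ]]
```

{"fn": "move_arm", "kwargs": {
  "plan": [
    [[0,0,0,0,0,10,1],[0,0,0,0,0,10,1],[0,0,0,0,0,10,1],[0,0,0,0,0,10,1],[0,0,0,0,0,10,1],[0,0,0,0,0,10,1],[0,0,0,0,0,10,1],[0,0,0,0,0,10,1],[0,0,0,0,0,10,1],[0,0,0,0,0,0,1]]
  ]
}}

```text
t: 8.72
tcp_pos: [0.3997, -0.1655, 0.2187]
tcp_rot: [-3.107, 0.462, 0.0]
ft_force: [-0.6, 0.3, -0.4]
width: 0.0883
```

```bash
python3 st.py 112 0 100
```

```text
t 8.725 tip cradle mm [238.  -35.5 207.7] F cradle [-0.1 -0.6 -0.4] w 88.3
tool axes in cradle
 [[-0.004  1.    -0.   ]
 [ 1.     0.004 -0.   ]
 [-0.    -0.    -1.   ]]
[  3.6  -12.58  10.77]
```

{"fn": "move_arm", "kwargs": {
  "plan": [
    [[0.6,-2.1,1.8,0,0,0,1],[0.6,-2.1,1.8,0,0,0,1],[0.6,-2.1,1.8,0,0,0,1],[0.6,-2.1,1.8,0,0,0,1],[0.6,-2.1,1.8,0,0,0,1],[0.6,-2.1,1.7,0,0,0,1],[0,0,0,0,0,0,1]]
  ]
}}

```text
t: 9.6
tcp_pos: [0.4703, -0.0548, 0.1105]
tcp_rot: [-3.107, 0.457, 0.005]
ft_force: [0.4, 0.1, -0.4]
width: 0.088
```

```bash
python3 st.py 112 0 36;  python3 - <<'E'
from h import *
a,da=ctrl.get_image("scene");b,db=ctrl.get_image("top")
x=cv2.resize(a[130:240,150:270],None,fx=5,fy=5,interpolation=cv2.INTER_CUBIC);y=cv2.resize(b[170:250,140:256],None,fx=6.8,fy=6.8,interpolation=cv2.INTER_CUBIC)
cv2.imwrite("pics/s4.png",x[:,:,::-1]);cv2.imwrite("pics/t4.png",y[:,:,::-1])
E
```

```text
t 9.6 tip cradle mm [111.4  -0.8  99.5] F cradle [-0.2  0.3 -0.4] w 88.0
tool axes in cradle
 [[-0.007  1.    -0.   ]
 [ 1.     0.007 -0.003]
 [-0.003 -0.    -1.   ]]
[0.09 0.06 6.35]
```

View pics/s4.png

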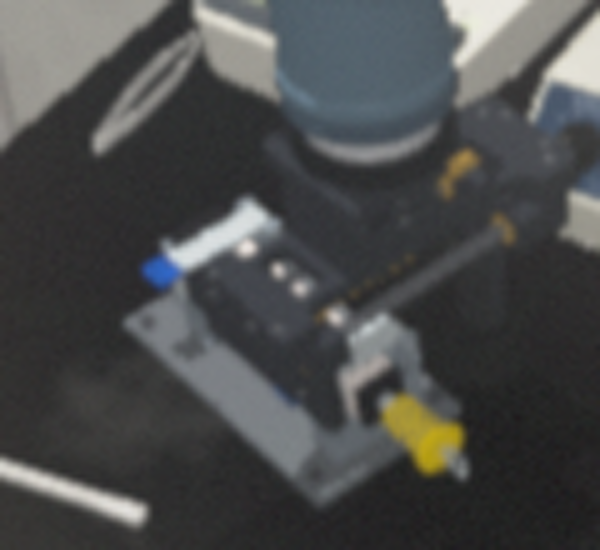

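View pics/t4.png

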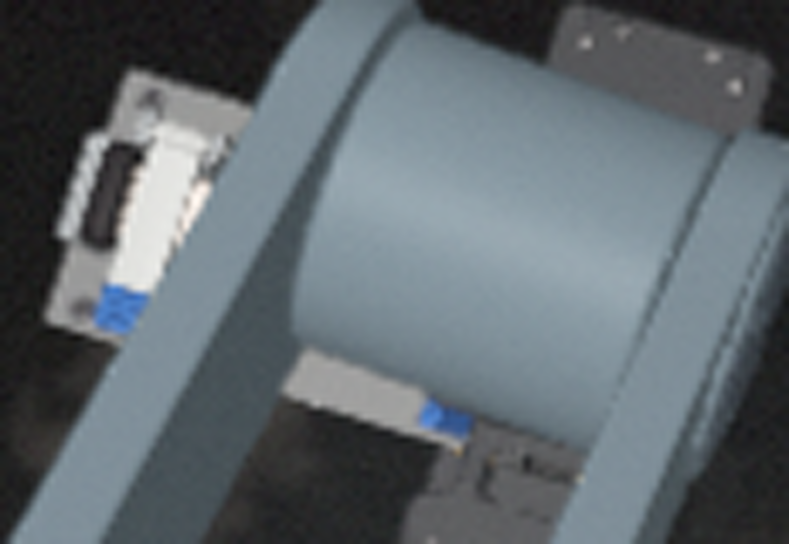

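{"fn": "move_arm", "kwargs": {
  "plan": [
    [[0,0,0,8.5,0,0,1],[0,0,0,8.5,0,0,1],[0,0,0,8,0,0,1],[0,0,0,0,0,0,1],[0,0,0,0,0,0,1]]
  ]
}}

```text
t: 10.32
tcp_pos: [0.4709, -0.057, 0.1121]
tcp_rot: [-2.681, 0.403, -0.09]
ft_force: [-1.0, -0.4, 0.3]
width: 0.0881
```

```bash
cat >> st.py <<'E'
def grasp(p):
    w=C([p],*CP)[0]; return (M.T@(w-(s["tcp_pos"]-M[:,2]*.008))*100).round(2)
print("grasp pt cradle",(1000*((s["tcp_pos"]-M[:,2]*.008-[*CP[:2],0])@rc)).round(1), "to knob", grasp([110,0,55]))
E
python3 st.py
python3 - <<'E'
from h import *
a,da=ctrl.get_image("scene");b,db=ctrl.get_image("top")
x=cv2.resize(a[130:240,150:270],None,fx=5,fy=5,interpolation=cv2.INTER_CUBIC);y=cv2.resize(b[170:250,140:256],None,fx=6.8,fy=6.8,interpolation=cv2.INTER_CUBIC)
cv2.imwrite("pics/s5.png",x[:,:,::-1]);cv2.imwrite("pics/t5.png",y[:,:,::-1])
E
```

```text
t 10.325 tip cradle mm [108.7   0.6 102.1] F cradle [ 0.7 -0.9  0.3] w 88.1
tool axes in cradle
 [[-0.001  0.907 -0.42 ]
 [ 1.     0.001  0.   ]
 [ 0.001 -0.42  -0.907]]
grasp pt cradle [116.7   0.6 119.4] to knob [-0.06  2.1   6.12]
```

View pics/s5.png

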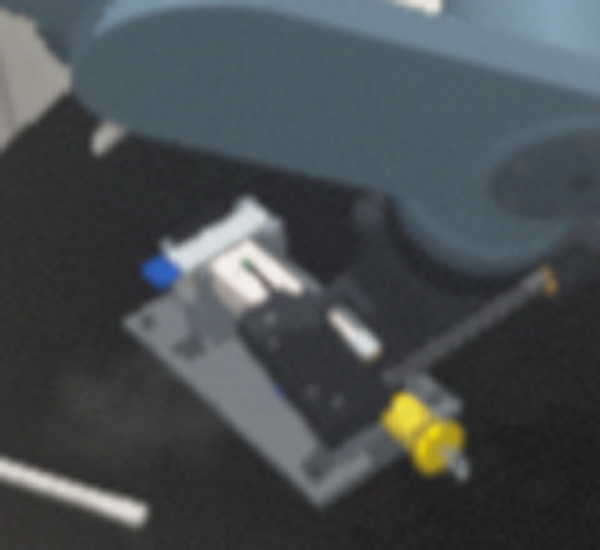

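View pics/t5.png

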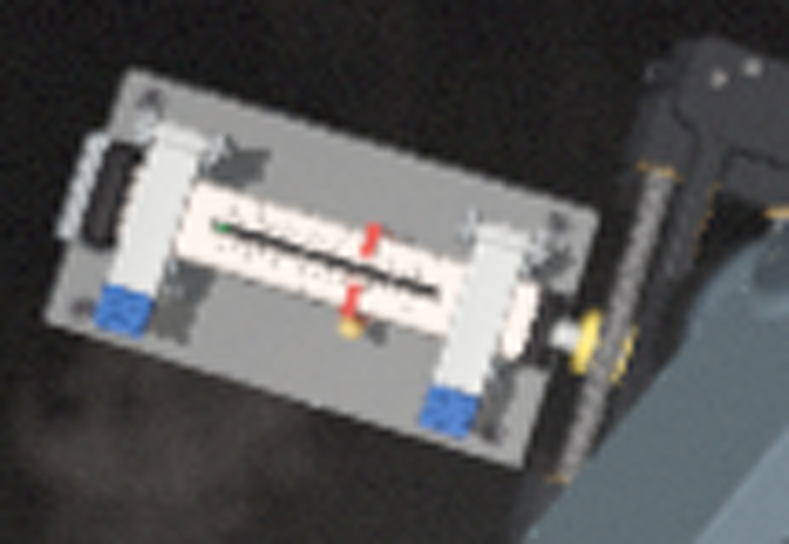

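{"fn": "move_arm", "kwargs": {
  "plan": [
    [[-0.1,0.7,2.0,0,0,0,1],[0,0.7,2.0,0,0,0,1],[0,0.5,1.3,0,0,0,1],[0,0.2,0.8,0,0,0,1],[0,0,0,0,0,0,1],[0,0,0,0,0,0,1]]
  ]
}}

```text
t: 11.18
tcp_pos: [0.4723, -0.0498, 0.048]
tcp_rot: [-2.679, 0.402, -0.09]
ft_force: [-0.0, -0.4, -0.0]
width: 0.0881
```

```bash
python3 st.py
python3 - <<'E'
from h import *
a,da=ctrl.get_image("scene");b,db=ctrl.get_image("top")
x=cv2.resize(a[150:230,180:270],None,fx=7,fy=7,interpolation=cv2.INTER_CUBIC);y=cv2.resize(b[170:250,140:256],None,fx=6.8,fy=6.8,interpolation=cv2.INTER_CUBIC)
cv2.imwrite("pics/s6.png",x[:,:,::-1]);cv2.imwrite("pics/t6.png",y[:,:,::-1])
E
```

```text
t 11.175 tip cradle mm [101.4  -0.2  38.1] F cradle [ 0.4  0.1 -0. ] w 88.1
tool axes in cradle
 [[-0.001  0.906 -0.422]
 [ 1.     0.001  0.   ]
 [ 0.001 -0.422 -0.906]]
grasp pt cradle [109.5  -0.2  55.3] to knob [0.02 0.06 0.  ]
```

View pics/s6.png

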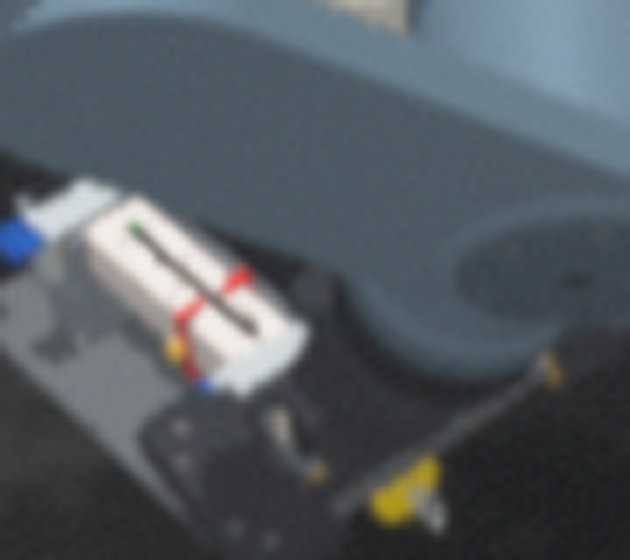

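View pics/t6.png

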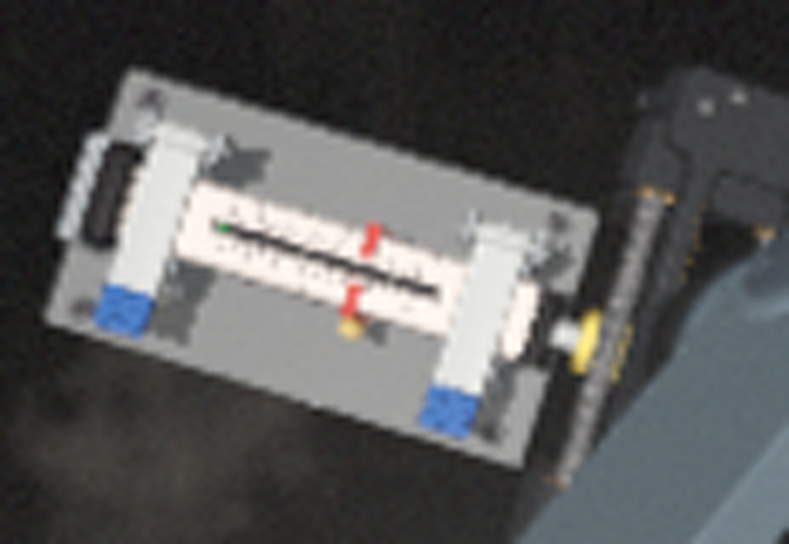

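Both cameras show a clear view of the pointer and marker, and the jaws are around the knob. Close now.

{"fn": "move_arm", "kwargs": {
  "plan": [
    [[0,0,0,0,0,0,0],[0,0,0,0,0,0,0],[0,0,0,0,0,0,0],[0,0,0,0,0,0,0],[0,0,0,0,0,0,0],[0,0,0,0,0,0,0],[0,0,0,0,0,0,0]]
  ],
  "newtons": 40
}}

```text
t: 12.15
tcp_pos: [0.4719, -0.0496, 0.0475]
tcp_rot: [-2.679, 0.402, -0.089]
ft_force: [-0.1, 0.8, -1.5]
width: 0.0203
```

```bash
python3 st.py
```

```text
t 12.15 tip cradle mm [101.4  -0.6  37.6] F cradle [-0.7 -0.3 -1.5] w 20.3
tool axes in cradle
 [[-0.001  0.906 -0.423]
 [ 1.     0.001 -0.   ]
 [-0.    -0.423 -0.906]]
grasp pt cradle [109.4  -0.6  54.8] to knob [ 0.06  0.04 -0.04]
```

{"fn": "move_arm", "kwargs": {
  "plan": [
    [[0,0.45,-0.21,0,0,0,0],[0,0.45,-0.21,0,0,0,0],[0,0.45,-0.21,0,0,0,0],[0,0.45,-0.21,0,0,0,0],[0,0,0,0,0,0,0]]
  ]
}}

```text
t: 12.78
tcp_pos: [0.466, -0.0688, 0.0475]
tcp_rot: [-2.678, 0.403, -0.089]
ft_force: [1.4, 4.4, -1.6]
width: 0.0198
```

```bash
python3 st.py
```

```text
t 12.775 tip cradle mm [121.5  -0.7  37.6] F cradle [-4.6  0.  -1.6] w 19.8
tool axes in cradle
 [[-0.     0.906 -0.423]
 [ 1.     0.    -0.   ]
 [-0.    -0.423 -0.906]]
grasp pt cradle [129.5  -0.7  54.8] to knob [ 0.07 -1.78  0.8 ]
```

{"fn": "move_arm", "kwargs": {
  "plan": [
    [[0,0.45,-0.21,0,0,0,0],[0,0.45,-0.21,0,0,0,0],[0,0.45,-0.21,0,0,0,0],[0,0.45,-0.21,0,0,0,0],[0,0.45,-0.21,0,0,0,0],[0,0.27,-0.13,0,0,0,0],[0,0,0,0,0,0,0],[0,0,0,0,0,0,0]]
  ]
}}

```text
t: 13.78
tcp_pos: [0.4577, -0.0946, 0.0475]
tcp_rot: [-2.677, 0.402, -0.088]
ft_force: [2.4, 6.9, -1.8]
width: 0.0199
```

```bash
python3 st.py
cat > look.py <<'E'
from h import *
import sys
k=sys.argv[1]
A=[];B=[]
for i in range(4):
    a,_=ctrl.get_image("scene");b,_=ctrl.get_image("top");A.append(a);B.append(b)
    cv2.imwrite(f"pics/s{k}_{i}.png",a[:,:,::-1]);cv2.imwrite(f"pics/t{k}_{i}.png",b[:,:,::-1])
a=np.mean(A,0).astype(np.uint8);b=np.mean(B,0).astype(np.uint8)
x=cv2.resize(a[165:215,185:240],None,fx=11,fy=11,interpolation=cv2.INTER_CUBIC);y=cv2.resize(b[185:235,155:235],None,fx=9,fy=9,interpolation=cv2.INTER_CUBIC)
cv2.imwrite(f"pics/s{k}.png",x[:,:,::-1]);cv2.imwrite(f"pics/t{k}.png",y[:,:,::-1])
E
python3 look.py 7; python3 mk.py $(ls pics/t7_*|paste -sd,) $(ls pics/s7_*|paste -sd,)
```

```text
t 13.775 tip cradle mm [148.5  -1.   37.6] F cradle [-7.3  0.3 -1.8] w 19.9
tool axes in cradle
 [[-0.001  0.906 -0.424]
 [ 1.     0.    -0.001]
 [-0.001 -0.424 -0.906]]
grasp pt cradle [156.5  -1.   54.8] to knob [ 0.1  -4.22  1.95]
top red [194.77 204.96] 18 933 [[17.9, 10.7], [18.8, 10.4]]
top red [191.8  214.42] 24 1024 [[18.0, -13.1], [18.9, -13.3]]
top grn [190.78 208.68] 4 80 [[11.5, -0.6], [12.4, -0.9]]
scene red [213.47 190.16] 14 494 [[22.0, 9.0], [26.3, 6.5]]
scene red [206.56 196.29] 38 1028 [[27.4, -18.4], [31.7, -20.8]]
scene grn [208.88 190.64] 4 28 [[14.8, -1.0], [19.2, -3.5]]
```

View pics/s7.png

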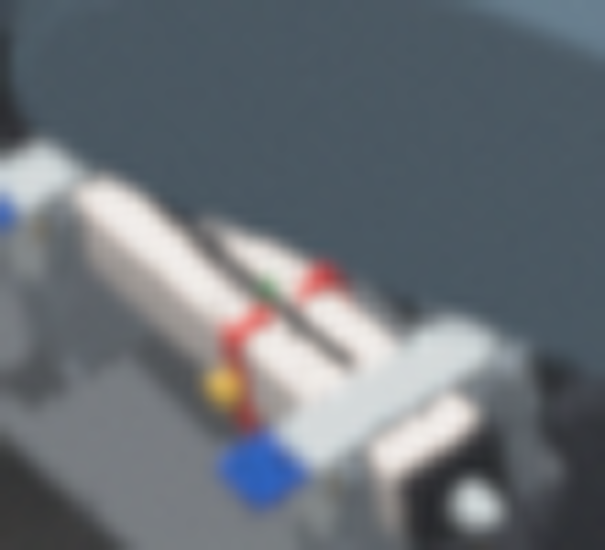

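View pics/t7.png

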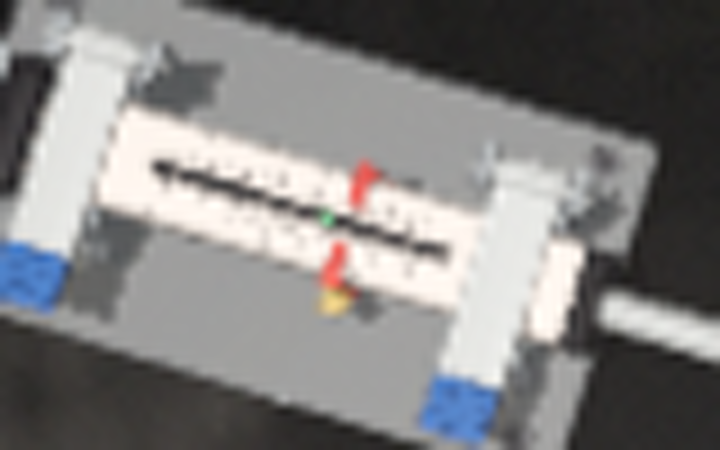

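{"fn": "move_arm", "kwargs": {
  "plan": [
    [[0,0.25,-0.12,0,0,0,0],[0,0.23,-0.1,0,0,0,0],[0,0,0,0,0,0,0],[0,0,0,0,0,0,0]]
  ]
}}

```text
t: 14.68
tcp_pos: [0.4561, -0.0994, 0.0475]
tcp_rot: [-2.677, 0.402, -0.088]
ft_force: [3.0, 6.9, -1.2]
width: 0.0199
```

```bash
python3 st.py;python3 look.py 8; python3 mk.py $(ls pics/t8_*|paste -sd,) $(ls pics/s8_*|paste -sd,)
```

```text
t 14.675 tip cradle mm [153.6  -1.1  37.5] F cradle [-7.5  0.9 -1.2] w 19.9
tool axes in cradle
 [[-0.001  0.906 -0.424]
 [ 1.     0.    -0.001]
 [-0.001 -0.424 -0.906]]
grasp pt cradle [161.7  -1.1  54.7] to knob [ 0.11 -4.69  2.17]
top red [194.78 204.97] 17 957 [[17.9, 10.7], [18.8, 10.4]]
top red [191.79 214.45] 24 1037 [[18.0, -13.2], [18.9, -13.4]]
top grn [192.77 209.42] 4 90 [[16.6, -0.9], [17.5, -1.2]]
scene red [213.15 190.39] 11 364 [[22.1, 7.9], [26.5, 5.3]]
scene red [206.55 196.29] 38 1019 [[27.4, -18.4], [31.7, -20.8]]
```

View pics/s8.png

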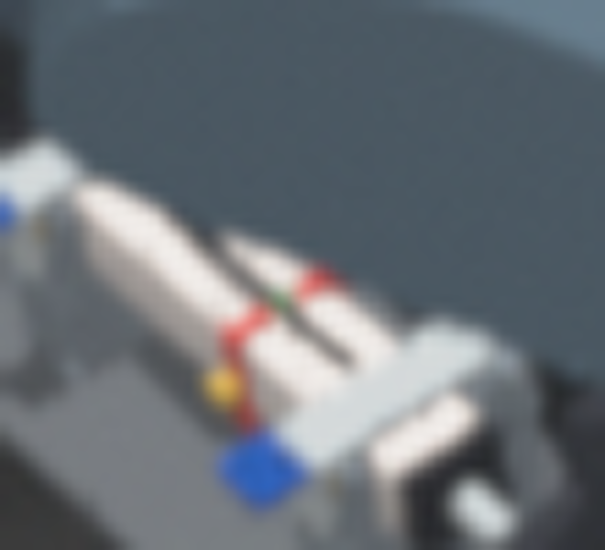

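View pics/t8.png

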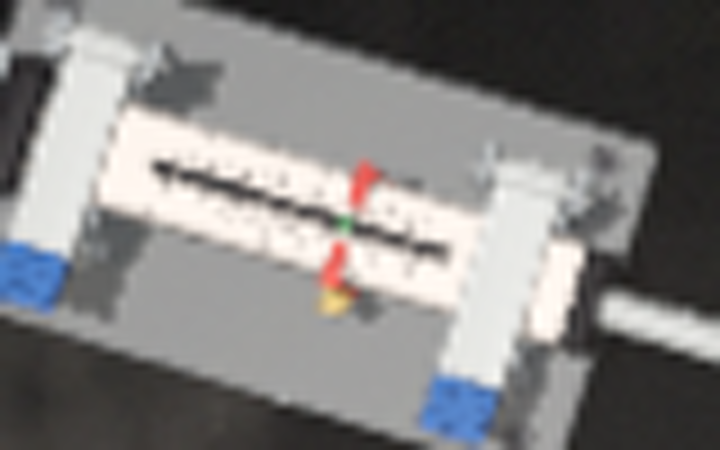

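{"fn": "move_arm", "kwargs": {
  "plan": [
    [[0,0.12,-0.06,0,0,0,0],[0,0,0,0,0,0,0],[0,0,0,0,0,0,0],[0,0,0,0,0,0,0]]
  ]
}}

```text
t: 15.58
tcp_pos: [0.4557, -0.1006, 0.0475]
tcp_rot: [-2.677, 0.402, -0.088]
ft_force: [2.8, 7.4, -1.1]
width: 0.0197
```

```bash
python3 st.py;python3 look.py 9; python3 mk.py $(ls pics/t9_*|paste -sd,) $(ls pics/s9_*|paste -sd,); python3 st.py|head -1
python3 - <<'E'
import cv2
cv2.imwrite("pics/full9.png",cv2.imread("pics/t9_3.png"))
E
```

```text
t 15.575 tip cradle mm [154.9  -1.1  37.6] F cradle [-7.9  0.5 -1.1] w 19.7
tool axes in cradle
 [[-0.001  0.906 -0.424]
 [ 1.     0.    -0.001]
 [-0.001 -0.424 -0.906]]
grasp pt cradle [162.9  -1.1  54.8] to knob [ 0.11 -4.8   2.22]
top red [194.77 204.95] 18 929 [[17.9, 10.7], [18.8, 10.4]]
top red [191.8  214.44] 24 1035 [[18.0, -13.1], [18.9, -13.3]]
top grn [193.3  209.53] 6 100 [[17.8, -0.8], [18.7, -1.1]]
scene red [213.13 190.46] 10 328 [[22.3, 7.7], [26.6, 5.1]]
scene red [206.55 196.28] 39 1038 [[27.4, -18.4], [31.7, -20.8]]
scene grn [210.   191.75] 2 19 [[20.3, -1.4], [24.6, -3.9]]
t 15.975 tip cradle mm [154.9  -1.1  37.6] F cradle [-7.8  0.5 -0.4] w 20.2
```

View pics/s9.png

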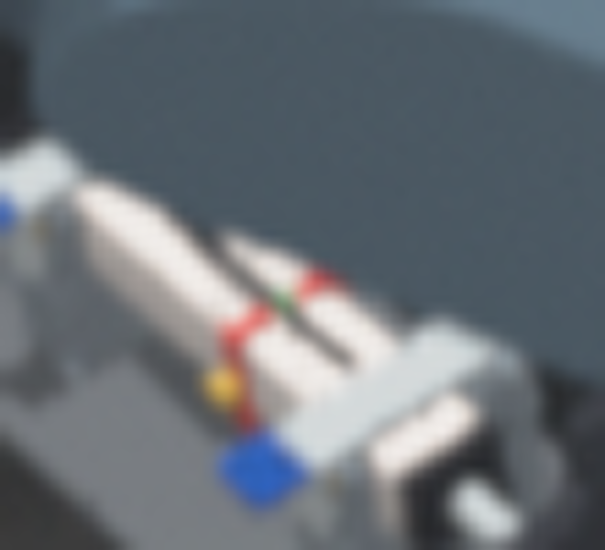

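View pics/t9.png

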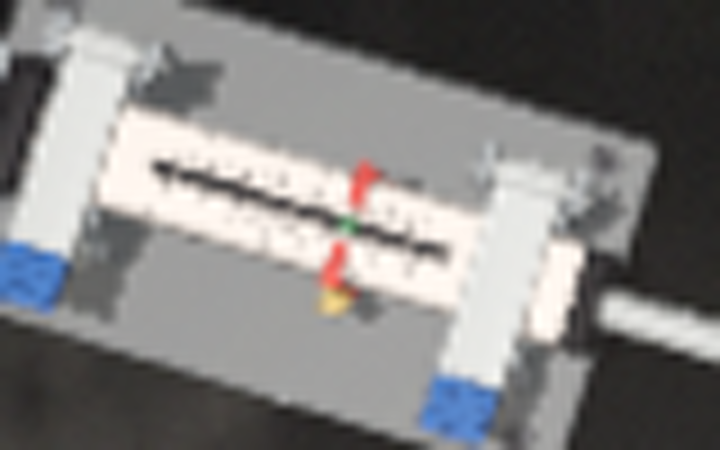

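View pics/full9.png

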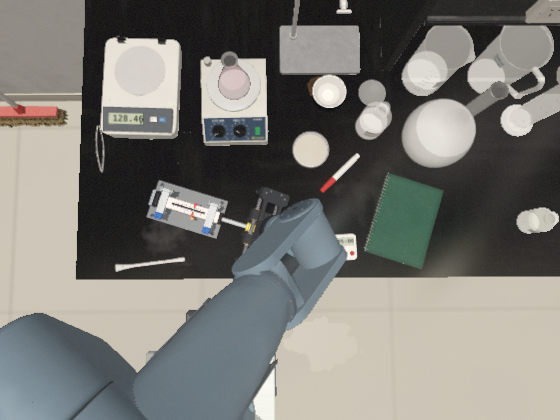

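```bash
python3 -c "
from h import *
print(ctrl.finish_job())"
```

```text
the job is handed in; nothing more can be done
None
```

I closed both straps, rear first and then front. I then drew the rod out by the yellow knob until the green pointer stood in line with the red marker clip. The job was handed in at about 16 s with the arm still holding the knob with a 40 N grip.

**Straps:** both images show the two straps lying level. The fingertips stopped at about 75 mm above the worktop on each tab, pressing with 10 N on the rear and 26 N on the front.

**Pointer:**
- **Top camera:** pointer and marker centre agree to about 0.1 mm along the barrel (17.8 and 17.9 mm).
- **Scene camera:** its coarser view, only a couple of green pixels, put the pointer up to about 1 mm short. I trusted the top camera.
- **Knob travel:** the knob moved 53.4 mm. Less the 1.6 mm the barrel shifted in its play, that leaves about 51.8 mm, against the 51.1 mm I measured between pointer and marker at rest.

**Holding:** the pull was steady at 7.8 to 7.9 N, the spring force expected at that draw, and the arm did not move over the last pictures. The marker clip shifted only with the barrel. In the last top picture the other items look undisturbed, except that the arm hid part of the timer, so I could not check that fully. I found no sign of contact with it.

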